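Load the pen caddy by kind and hold it up level by its handle

TASK

Sort the three loose pens lying on the counter to the right of the wooden caddy (two slim wooden, one thick with brass ends) into the caddy, each into the compartment that already holds a pen of its own kind (slim tapered wooden pens in one, thick straight brass-ended pens in the other), while the caddy stands on the counter. Then take the caddy by its folded handle, swing the handle up and lift the caddy at least 10 cm clear of the counter with all five pens lying in it. Finish while still holding it in the air by the handle, still and level; nothing is put down or let go, and the other things on the counter stay where they are.

Things in the scene. Friction and masses are not known exactly. Their poses are not given: they have to be found in the camera images.
- caddy: open beech caddy, 170 mm long (own x) by 122 mm wide (y), 0.5 kg; origin: centre of underside. Floor 6 mm, long walls 6 mm thick and 38 mm high, end walls 9 mm thick with a round ear up to 90 mm. A lengthwise divider at y = 0, 6 mm thick, top at 26 mm, makes two compartments 152 x 52 mm, centred at y = +29 and -29 mm. A wooden pen lies in one, a brass-ended pen in the other; which varies
- left_floor (a point): centre of the floor of the caddy's +y compartment, 6 mm above its underside
- right_floor (a point): centre of the floor of the caddy's -y compartment, 6 mm above its underside
- handle: brass wire handle of the caddy, a hoop pivoted on the two ears, wires 179 mm apart; origin on the pivot line (along the caddy's x), 70 mm above the caddy's underside; own z points from pivot to grip. Starts folded to the caddy's +y side, 1.3 to 1.45 rad from upright (stop at 1.45); swings freely through upright and falls back when let go
- grip (a point): centre of the handle's round wooden grip, 16 mm thick, 76 mm long along the caddy's x, free to turn on its wire; 76 mm from the pivot line: when folded about 75 mm beside the caddy's middle and 79 to 91 mm above the counter. The loaded caddy (0.7 kg) levels itself beneath it about its x axis, but not about y: there only a hold near the grip's middle keeps it level
- brass_pen_in: thick straight pen with brass ends and a dark middle, 14 mm in diameter, 128 mm long (its own y axis), already lying in its compartment along the caddy; origin on its surface, mid-length; see its mid point
- brass_pen_in_mid (a point): middle of that pen: on its axis, half way along it, 7 mm above what it lies on; y along the pen
- wood_pen_in: slim wooden pen with a tapered metal nose, 10 mm in diameter, 132 mm long (its own y axis), already lying in its compartment along the caddy; origin on its surface, mid-length; see its mid point
- wood_pen_in_mid (a point): middle of that pen: on its axis, half way along it, 5 mm above what it lies on; y along the pen
- brass_pen_loose: loose thick straight brass-ended pen on the counter, 14 mm in diameter, 128 mm long (its own y axis), about 30 g; origin on its surface, mid-length; see its mid point
- brass_pen_loose_mid (a point): middle of that pen: on its axis, half way along it, 7 mm above what it lies on; y along the pen
- wood_pen_a: loose slim wooden pen with a tapered nose on the counter, 10 mm in diameter, 128 mm long (its own y axis), about 18 g; origin on its surface, mid-length; see its mid point
- wood_pen_a_mid (a point): middle of that pen: on its axis, half way along it, 5 mm above what it lies on; y along the pen
- wood_pen_b: second loose slim wooden pen with a tapered nose on the counter, 10 mm in diameter, 124 mm long (its own y axis), about 18 g; origin on its surface, mid-length; see its mid point
- wood_pen_b_mid (a point): middle of that pen: on its axis, half way along it, 5 mm above what it lies on; y along the pen
- eraser_box: boxed eraser, 25 x 42 x 14 mm; leave alone (origin: centre of underside)
- eraser_arch: arch-shaped eraser, 19 x 38 x 12 mm; leave alone (origin: centre of underside)
- clip: sprung gold metal desk clip, 28 x 82 x 33 mm; leave alone (origin: centre of underside)
- sharpener: crank pencil sharpener, 130 x 83 x 128 mm, fixed at the left of the counter; keep the caddy off it

How it is judged (in metres and radians):
On the way:
1. all five pens lie in the caddy, each kind in its own compartment, let go and at rest, with the caddy standing on the counter (x of brass_pen_in_mid in the frame of caddy between -0.04 and 0.04 m and y of brass_pen_in_mid in the frame of caddy between -0.053 and 0.053 m and z of brass_pen_in_mid in the frame of caddy between 0.008 and 0.036 m and angle between the y axis of each of brass_pen_in_mid, brass_pen_loose_mid, wood_pen_in_mid, wood_pen_a_mid, wood_pen_b_mid and the x axis of caddy, either way round below 0.45 rad and x of brass_pen_loose_mid in the frame of caddy between -0.04 and 0.04 m and y of brass_pen_loose_mid in the frame of caddy between -0.053 and 0.053 m and z of brass_pen_loose_mid in the frame of caddy between 0.008 and 0.036 m and x of wood_pen_in_mid in the frame of caddy between -0.04 and 0.04 m and y of wood_pen_in_mid in the frame of caddy between -0.053 and 0.053 m and z of wood_pen_in_mid in the frame of caddy between 0.008 and 0.036 m and x of wood_pen_a_mid in the frame of caddy between -0.04 and 0.04 m and y of wood_pen_a_mid in the frame of caddy between -0.053 and 0.053 m and z of wood_pen_a_mid in the frame of caddy between 0.008 and 0.036 m and x of wood_pen_b_mid in the frame of caddy between -0.04 and 0.04 m and y of wood_pen_b_mid in the frame of caddy between -0.053 and 0.053 m and z of wood_pen_b_mid in the frame of caddy between 0.008 and 0.036 m and ((y of each of brass_pen_in_mid, brass_pen_loose_mid in the frame of caddy above 0.005 m and y of each of wood_pen_in_mid, wood_pen_a_mid, wood_pen_b_mid in the frame of caddy below -0.005 m) or (y of each of brass_pen_in_mid, brass_pen_loose_mid in the frame of caddy below -0.005 m and y of each of wood_pen_in_mid, wood_pen_a_mid, wood_pen_b_mid in the frame of caddy above 0.005 m)) and linear speed of each of brass_pen_in, brass_pen_loose, wood_pen_in, wood_pen_a, wood_pen_b below 0.05 m/s and height (world z) of caddy below 0.01 m and contact force between each of brass_pen_in, brass_pen_loose, wood_pen_in, wood_pen_a, wood_pen_b and the fingers below 0.2 N), for 0.2 s.
At the end, for the whole second after the job is handed in: Gripper holds the handle by its grip (over 3 N, within 60 mm of its centre); caddy underside 90 mm or more above the counter, within 10 degrees of level, nearly still, not on the sharpener; all five pens lie lengthwise in it, brass-ended ones in one compartment, wooden ones in the other (x of brass_pen_in_mid in the frame of caddy between -0.04 and 0.04 m and y of brass_pen_in_mid in the frame of caddy between -0.053 and 0.053 m and z of brass_pen_in_mid in the frame of caddy between 0.008 and 0.036 m and angle between the y axis of each of brass_pen_in_mid, brass_pen_loose_mid, wood_pen_in_mid, wood_pen_a_mid, wood_pen_b_mid and the x axis of caddy, either way round below 0.45 rad and x of brass_pen_loose_mid in the frame of caddy between -0.04 and 0.04 m and y of brass_pen_loose_mid in the frame of caddy between -0.053 and 0.053 m and z of brass_pen_loose_mid in the frame of caddy between 0.008 and 0.036 m and x of wood_pen_in_mid in the frame of caddy between -0.04 and 0.04 m and y of wood_pen_in_mid in the frame of caddy between -0.053 and 0.053 m and z of wood_pen_in_mid in the frame of caddy between 0.008 and 0.036 m and x of wood_pen_a_mid in the frame of caddy between -0.04 and 0.04 m and y of wood_pen_a_mid in the frame of caddy between -0.053 and 0.053 m and z of wood_pen_a_mid in the frame of caddy between 0.008 and 0.036 m and x of wood_pen_b_mid in the frame of caddy between -0.04 and 0.04 m and y of wood_pen_b_mid in the frame of caddy between -0.053 and 0.053 m and z of wood_pen_b_mid in the frame of caddy between 0.008 and 0.036 m and ((y of each of brass_pen_in_mid, brass_pen_loose_mid in the frame of caddy above 0.005 m and y of each of wood_pen_in_mid, wood_pen_a_mid, wood_pen_b_mid in the frame of caddy below -0.005 m) or (y of each of brass_pen_in_mid, brass_pen_loose_mid in the frame of caddy below -0.005 m and y of each of wood_pen_in_mid, wood_pen_a_mid, wood_pen_b_mid in the frame of caddy above 0.005 m)) and linear speed of each of brass_pen_in, brass_pen_loose, wood_pen_in, wood_pen_a, wood_pen_b below 0.05 m/s and height (world z) of caddy above 0.09 m and angle between caddy's own z axis and vertical below 0.175 rad and linear speed of caddy below 0.04 m/s and angular speed of caddy below 0.25 rad/s and contact force between handle and the fingers above 3 N and distance between the grasp point and grip below 0.06 m and contact force between caddy and sharpener below 0.2 N); the arm keeps its last pose, push and grip.
It fails at once if one of the bystanders (erasers, clip) is moved by more than 30 mm (distance of any of eraser_box, eraser_arch, clip from where it was at the start of the episode above 0.03 m).
It fails at once if the caddy is tipped by more than 35 degrees (angle between caddy's own z axis and vertical above 0.61 rad).
It also fails if it takes over 72 s, if anything falls off the work surface, if the arm or the gripper's body presses on something with over 40 N, if the wrist force passes 120 N, or if a joint passes its speed limit or range.

ROBOT

A 6-joint arm with a two-finger parallel gripper is mounted at the origin on the work surface; the furniture and walls round the work are solid. World frame = base frame: x ahead of the robot, y to its left, z up, the work surface at z = 0. Lengths are in mm, angles in rad, forces in N, time in s.
With the tool pointing down it reaches from about 350 to 775 mm from the base axis. Payload 5.5 kg.
Tool frame: the origin (TCP) lies between the finger pads; the fingertips stand 19 mm ahead of it and the grasp point (between the pads) is the TCP; z points along the fingers, y is the line along which they close (so a half turn about z gives the same grasp; the last joint's range is limited). The gripper opens to 85 mm and grips with 20 to 120 N. Pads are 22 mm wide; open, the fingers measure 114 mm over their backs; the gripper's body (76 mm by 85 mm) begins 54 mm behind the grasp point. The pads swing forward as they close: fully open they stand 13 mm farther back than shut.
Start: joints at [1.184, 0.313, 0.046, 1.304, 0, 1.431], TCP at [140.496, 557.612, 250.323] pointing down, gripper open.
Joint ranges: [-2.76, 2.76], [-0.86, 1.69], [-1.03, 1.26], [-2.2, 2.34], [-1.47, 1.5], [-3.14, 3.14]. Speed limits (rad/s): [2.57, 2.57, 3.14, 3.14, 3.14, 3.14].

INTERFACE

Orientations are given as a unit quaternion [x, y, z, w].
In Python, from station import status, camera, ticket gives the robot as it stands.
- The arm moves only by the shell command python3 -m jog 'ROWS' [FORCE]. ROWS is JSON, a list of rows, each an object with "linear": the shift along the tool's x, y, z in mm, a list of three; "twist": the turn, a rotation vector about the tool's x, y, z in rad, a list of three; "jaw": the opening, from 0 (shut) to 1 (fully open). In form: [{"linear": [tx, ty, tz], "twist": [rx, ry, rz], "jaw": jaw}, ...]. A call has exactly 10 rows; each row shifts and turns the commanded pose from where the row before left it, along the tool's axes as they then stand; what a row does not reach is not made up. A row lasts 1/10 s, in which the tool goes at most 50 mm and 8.59 degrees, less where a joint would pass 70% of its speed; a pose out of reach is approached as far as the arm can. A call is refused whole if a number of a shift passes 50 or a number of a turn 0.15, either way. A call with a gripper value outside its range is refused whole. The fingers move at their own pace and stop on an object; FORCE is the grip in N (left out, the last holds). Time passes only in rows, so rows that do not move let the fingers close, or fill a call up. It gives the time, the measured TCP pose, the force, the opening and the grip force at its end, in the units of the state.
- status.get_state(): the state, without advancing time (a new reading comes with each control period).
- camera(name): name is "scene" or "top"; returns a dict with "img" (420x560x3 uint8, red, green, blue), "vfov" (degrees; the focal length in pixels is half the picture's height over the tangent of half this angle, whatever the lens; pixels are square), "cx", "cy" (the principal point, pixels), "pose" (4x4, takes a point from camera to world coordinates). Camera axes: x right, y up, looking along -z (the intrinsics and any distortion apply to the point x, -y, -z); pixel columns grow to the right and rows downward; lengths in mm; the calibration is good to about 2 mm. A picture is of the moment at which its call begins. There is no depth.
- ticket.finish_job(): hands the job in; it is judged then, once.
The state is a dict: "time_s": time; "joints": joint angles; "dq": joint speeds; "joint_efforts": joint torques, N m; "position": TCP position; "ee_rot": TCP orientation; "force": force on the tool from outside, world axes, zero at the start; "ft_torque": the same for the moment, N m; "opening": finger opening in mm; "gripper_force": force on a finger pad.
Only numpy, scipy, OpenCV 4.12 (cv2) and the standard library are available. Lean on these libraries where they do the work, as an engineer would, in place of code of your own. Each camera call takes 0.05 s, during which the arm holds its last target. There are 200 camera calls.

## Working session

There is one attempt and no reset: what is moved stays moved. The work goes in short steps, Python scripts to look and compute and a shell command to move; the robot and the scene stay as the last step left them, time stands still between calls to the robot, and variables do not carry over. Pictures are saved under pics/ and viewed, at most 14 in all, crops included, and the job is handed in when it is done.

```bash
mkdir -p pics; ls
python3 - <<'E'
from station import status,camera
import cv2,numpy as np
print(status.get_state())
for n in("top","scene"):
    c=camera(n);print(n,c["vfov"],c["cx"],c["cy"],c["pose"],[k for k in c])
    cv2.imwrite(f"pics/{n}0.png",cv2.resize(c["img"][:,:,::-1],(800,600),interpolation=cv2.INTER_CUBIC))
    np.save(f"{n}0.npy",c["img"])
E
```

```text
pics
{'time_s': 0.0, 'joints': array([1.18438287e+00, 3.14075821e-01, 4.49937461e-02, 1.30360667e+00,
       2.97093209e-06, 1.43118618e+00]), 'dq': array([ 1.33903284e-03,  1.18922207e-05, -2.55899067e-03, -2.94734928e-04,
        1.09737519e-03, -3.84281560e-04]), 'joint_efforts': array([-2.24022392e-04, -4.80628610e+01,  2.98530883e+01,  1.94159296e-02,
       -1.58665426e-05,  2.99879886e-06]), 'position': array([140.31045855, 557.13226163, 249.37197388]), 'ee_rot': array([ 1.23088645e-01,  9.92395229e-01, -9.13282389e-04, -2.47438805e-04]), 'force': array([ 0.70676751, -0.60142292, -0.05830041]), 'ft_torque': array([-0.01538039, -0.01453696,  0.01695423]), 'gripper_force': 0.0, 'opening': 85.68500390990044}
top 52.793283895610244 278.13755844439254 209.49942352915173 [[ 9.25105512e-02  9.73656899e-01 -2.08408350e-01  2.74776314e+02]
 [-9.95711704e-01  9.04547344e-02 -1.93944356e-02  2.61954203e+01]
 [-3.20040481e-05  2.09308823e-01  9.77849587e-01  1.09411064e+03]
 [ 0.00000000e+00  0.00000000e+00  0.00000000e+00  1.00000000e+00]] ['img', 'vfov', 'cx', 'cy', 'pose']
scene 56.39903822235373 280.5785000527191 209.4198069257213 [[ 8.31857285e-01  4.04211571e-01 -3.80297861e-01  1.49342089e+02]
 [-5.54989209e-01  6.06674780e-01 -5.69150849e-01 -4.89964694e+02]
 [ 6.59762356e-04  6.84513489e-01  7.28999896e-01  7.94671164e+02]
 [ 0.00000000e+00  0.00000000e+00  0.00000000e+00  1.00000000e+00]] ['img', 'vfov', 'cx', 'cy', 'pose']
```

View pics/top0.png

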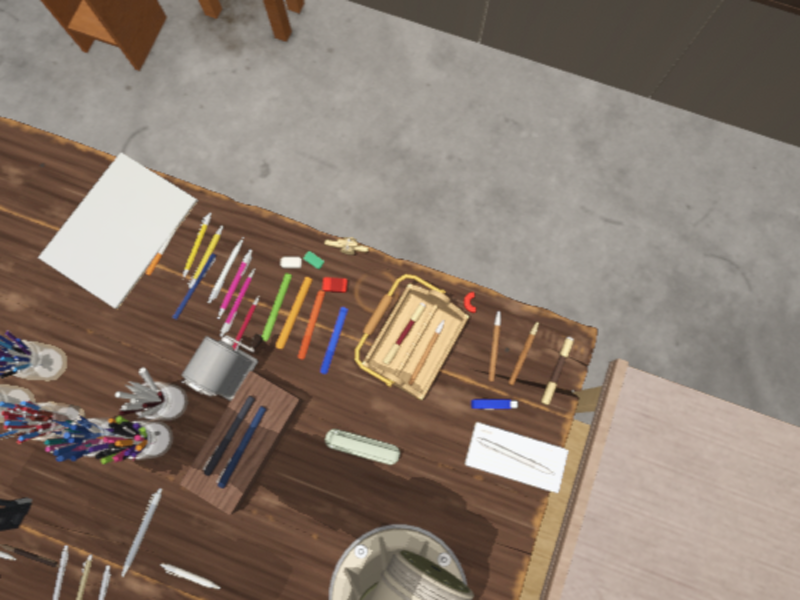

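View pics/scene0.png

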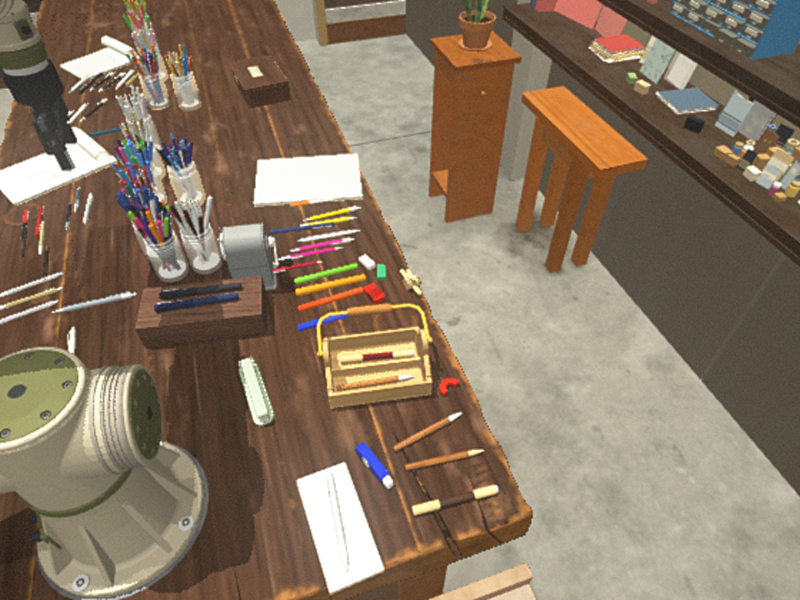

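The top view shows, at 800x600 scale, the caddy near (416,340) with the handle folded left to about (378,310). The brass pen is in the left (+y) compartment and the wooden pen in the right one. The loose pens are wood (496,345), wood (524,352) and brass (558,370); the red arch eraser is at (470,301). Next I'll segment them.

```bash
cat > h.py <<'E'
import numpy as np,cv2
from station import status,camera
from scipy.spatial.transform import Rotation as R
def proj(c,P):
    f=c["img"].shape[0]/2/np.tan(np.radians(c["vfov"]/2));T=c["pose"]
    q=(np.asarray(P,float)-T[:3,3])@T[:3,:3]
    return np.stack([c["cx"]+f*q[...,0]/-q[...,2],c["cy"]+f*-q[...,1]/-q[...,2]],-1)
def ray(c,u,z):
    f=c["img"].shape[0]/2/np.tan(np.radians(c["vfov"]/2));T=c["pose"];u=np.atleast_2d(u)
    d=np.stack([(u[:,0]-c["cx"])/f,-(u[:,1]-c["cy"])/f,-np.ones(len(u))],-1)@T[:3,:3].T
    return T[:3,3]+d*((z-T[2,3])/d[:,2:])
def crop(c,x,y,w,h,s,name,):
    cv2.imwrite(name,cv2.resize(c["img"][y:y+h,x:x+w,::-1],None,fx=s,fy=s,interpolation=cv2.INTER_CUBIC))
E
python3 - <<'E'
from h import *
c=camera("top");s=camera("scene")
a=cv2.resize(c["img"][185:295,240:420],(720,440),interpolation=cv2.INTER_CUBIC)
cv2.imwrite("pics/t1.png",a[:,:,::-1])
for n,cc,(x0,y0,x1,y1) in(("top",c,(335,210,408,290)),("scene",s,(270,285,355,365))):
    hsv=cv2.cvtColor(cc["img"],cv2.COLOR_RGB2HSV)
    m=((hsv[...,2]>135)).astype(np.uint8)*255
    k=np.zeros_like(m);k[y0:y1,x0:x1]=m[y0:y1,x0:x1]
    k=cv2.morphologyEx(k,cv2.MORPH_CLOSE,np.ones((3,3)))
    N,l,st,ce=cv2.connectedComponentsWithStats(k)
    for i in range(1,N):
        if st[i,4]<25: continue
        r=cv2.minAreaRect(np.argwhere(l==i)[:,::-1].astype(np.float32))
        b=cv2.boxPoints(r); 
        e=sorted([(np.linalg.norm(b[j]-b[(j+1)%4]),j) for j in (0,1)])[0][1]
        e1=(b[e]+b[e+1])/2;e2=(b[(e+2)%4]+b[(e+3)%4])/2
        W=ray(cc,[e1,e2],6)[:,:2]
        print(n,st[i],np.round([e1,e2]).tolist(),W.round().tolist(),"mid",W.mean(0).round(1),"len",np.linalg.norm(W[0]-W[1]).round(),"ang",np.arctan2(*(W[1]-W[0])[::-1]).round(3))
E
```

```text
top [354 210  54  21 608] [[407.0, 220.0], [354.0, 220.0]] [[510.0, -290.0], [497.0, -152.0]] mid [ 503.5 -221.5] len 139.0 ang 1.663
top [342 218   9  49 203] [[349.0, 218.0], [343.0, 266.0]] [[501.0, -138.0], [375.0, -132.0]] mid [ 438.1 -135.1] len 126.0 ang 3.091
top [356 225  21  44 221] [[368.0, 224.0], [361.0, 269.0]] [[491.0, -190.0], [372.0, -177.0]] mid [ 431.5 -183.7] len 119.0 ang 3.037
top [384 236  24  16 177] [[406.0, 239.0], [385.0, 249.0]] [[458.0, -289.0], [429.0, -237.0]] mid [ 443.9 -262.8] len 60.0 ang 2.074
top [403 261   5  11  36] [[405.0, 261.0], [405.0, 271.0]] [[402.0, -288.0], [377.0, -289.0]] mid [ 389.6 -288.9] len 25.0 ang -3.112
top [335 267  55  22 331] [[335.0, 275.0], [389.0, 278.0]] [[350.0, -113.0], [356.0, -248.0]] mid [ 353.  -180.5] len 136.0 ang -1.521
top [335 268  21   9  45] [[335.0, 268.0], [355.0, 276.0]] [[367.0, -111.0], [352.0, -163.0]] mid [ 359.4 -136.7] len 54.0 ang -1.847
top [397 280  11  10  55] [[407.0, 284.0], [397.0, 284.0]] [[343.0, -295.0], [341.0, -270.0]] mid [ 342.2 -282.7] len 25.0 ang 1.663
scene [330 285  25  44 636] [[342.0, 285.0], [342.0, 328.0]] [[546.0, -156.0], [477.0, -239.0]] mid [ 511.1 -197.1] len 108.0 ang -2.266
scene [275 288  49  27 229] [[323.0, 288.0], [275.0, 313.0]] [[502.0, -138.0], [376.0, -130.0]] mid [ 439.2 -133.8] len 127.0 ang 3.078
scene [283 309  56  23 322] [[284.0, 317.0], [337.0, 322.0]] [[386.0, -148.0], [477.0, -222.0]] mid [ 431.5 -185.3] len 117.0 ang -0.684
scene [270 313  39  52 355] [[261.0, 322.0], [300.0, 362.0]] [[339.0, -130.0], [360.0, -248.0]] mid [ 349.4 -189. ] len 120.0 ang -1.394
scene [326 335  29  30 407] [[335.0, 332.0], [346.0, 364.0]] [[458.0, -237.0], [434.0, -303.0]] mid [ 446.1 -270.1] len 71.0 ang -1.926
```

View pics/t1.png

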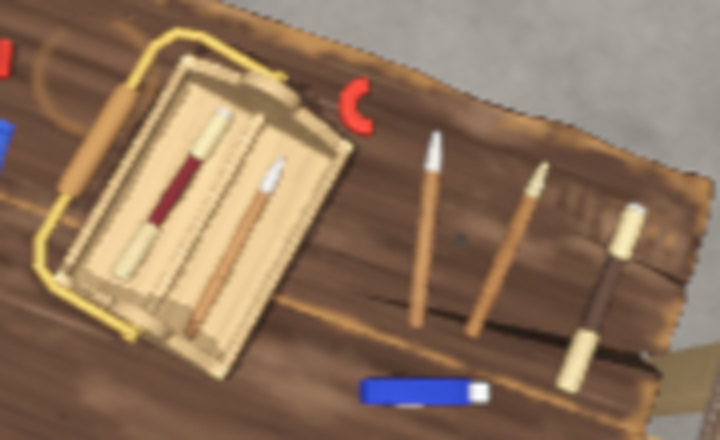

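The crop gives the pen ends, the caddy rim corners and the grip ends. In crop pixels: wood a (436,132)-(417,327), wood b (544,164)-(471,335), brass (637,206)-(569,390), grip (130,88)-(65,192). I'll cast these as rays.

Run:
```python
from h import *
c=camera("top");s=camera("scene")
t=lambda L:(np.array(L,float)+.5)/4-.5+[240,185]
sc=lambda L:(np.array(L,float)+.5)*.7-.5
def show(n,W):
    W=W[:,:2];d=W[0]-W[1];print(n,W.round(1).tolist(),"mid",W.mean(0).round(1),"len",np.linalg.norm(d).round(1),"ang",np.arctan2(d[1],d[0]).round(3))
for n,a,b,z in(("A",[[436,132],[417,327]],[[462,414],[395,448]],5),("B",[[544,164],[471,335]],[[484,453],[405,467]],5),("Br",[[637,206],[569,390]],[[498,490],[413,510]],7),
  ("bin",[[222,112],[122,272]],[[431-20,353],[338,358]],13),("win",[[280,160],[190,330]],[[413,377],[337,383]],11),("grip",[[130,88],[65,192]],[[394,306],[347,314]],85)):
    show(n+" top",ray(c,t(a),z));show(n+" scn",ray(s,sc(b),z))
W=ray(c,t([[350,148],[225,377],[62,278],[188,60]]),38)[:,:2];print("rim",W.round(1).tolist(),W.mean(0))
show("right rim",W[:2]);show("left",W[[3,2]])
# arch, top red blob
hsv=cv2.cvtColor(c["img"],cv2.COLOR_RGB2HSV)
m=(((hsv[...,0]<6)|(hsv[...,0]>174))&(hsv[...,1]>170)&(hsv[...,2]>150)).astype(np.uint8)
N,l,st,ce=cv2.connectedComponentsWithStats(m)
for i in range(1,N):
    if st[i,4]>15:print("red",ce[i],ray(c,ce[i],12).round())
p=status.get_state();print(R.from_quat(p["ee_rot"]).as_matrix().round(3))
```

```text
A top [[502.3, -138.2], [374.3, -133.5]] mid [ 438.3 -135.8] len 128.1 ang -0.037
A scn [[502.0, -140.7], [378.2, -131.0]] mid [ 440.1 -135.9] len 124.2 ang -0.078
B top [[487.6, -209.6], [372.4, -168.1]] mid [ 430.  -188.9] len 122.4 ang -0.346
B scn [[487.5, -214.1], [373.5, -165.8]] mid [ 430.5 -189.9] len 123.9 ang -0.401
Br top [[465.1, -270.5], [343.4, -231.4]] mid [ 404.3 -251. ] len 127.9 ang -0.31
Br scn [[466.0, -271.9], [345.7, -227.4]] mid [ 405.8 -249.7] len 128.3 ang -0.355
bin top [[501.0, 2.7], [391.0, 57.6]] mid [446.   30.2] len 122.9 ang -0.463
bin scn [[499.9, 3.0], [387.7, 64.6]] mid [443.8  33.8] len 128.0 ang -0.502
win top [[473.2, -37.5], [358.5, 11.0]] mid [415.8 -13.2] len 124.5 ang -0.4
win scn [[474.6, -40.0], [361.1, 20.9]] mid [417.9  -9.5] len 128.8 ang -0.492
grip top [[495.6, 61.5], [428.1, 94.4]] mid [461.9  77.9] len 75.1 ang -0.453
grip scn [[500.8, 57.8], [424.3, 86.7]] mid [462.6  72.2] len 81.8 ang -0.36
rim [[480.0, -79.5], [329.7, -12.6], [381.1, 93.8], [527.7, 27.9]] [429.63155286   7.3856384 ]
right rim [[480.0, -79.5], [329.7, -12.6]] mid [404.9 -46.1] len 164.6 ang -0.419
left [[527.7, 27.9], [381.1, 93.8]] mid [454.4  60.8] len 160.7 ang -0.423
red [233.76315789 198.69736842] [[524. 167.  12.]]
red [328.23943662 211.4084507 ] [[512. -83.  12.]]
[[-0.97   0.244 -0.   ]
 [ 0.244  0.97  -0.   ]
 [ 0.    -0.001 -1.   ]]
```

```bash
cat > go.py <<'E'
import sys
from h import *
# go.py x y z angle : remaining motion in tool axes (tool x along angle mod pi, tool z down)
def delta(x,y,z,a):
    s=status.get_state();M=R.from_quat(s["ee_rot"]).as_matrix()
    best=None
    for k in(0,np.pi):
        X=np.array([np.cos(a+k),np.sin(a+k),0]);Z=np.array([0,0,-1]);T=np.stack([X,np.cross(Z,X),Z],1)
        v=R.from_matrix(M.T@T).as_rotvec()
        if best is None or np.linalg.norm(v)<np.linalg.norm(best):best=v
    d=M.T@(np.array([x,y,z])-s["position"])
    print("t",round(s["time_s"],2),"pos",s["position"].round(1),"open",round(s["opening"],1),"gf",round(s["gripper_force"],1),"F",s["force"].round(1),"j6",s["joints"][5].round(2))
    print("linear(now axes)",d.round(1),"norm",np.linalg.norm(d).round(),"twist",best.round(3))
if __name__=="__main__": delta(*map(float,sys.argv[1:5]))
E
python3 -m jog '[{"linear":[-33,-34,5],"twist":[0,0,0],"jaw":0.35},{"linear":[-33,-34,5],"twist":[0,0,0],"jaw":0.35},{"linear":[-33,-34,5],"twist":[0,0,0],"jaw":0.35},{"linear":[-33,-34,5],"twist":[0,0,0],"jaw":0.35},{"linear":[-33,-34,5],"twist":[0,0,0],"jaw":0.35},{"linear":[-33,-34,5],"twist":[0,0,0],"jaw":0.35},{"linear":[-33,-34,5],"twist":[0,0,0],"jaw":0.35},{"linear":[-33,-34,5],"twist":[0,0,0],"jaw":0.35},{"linear":[-33,-34,5],"twist":[0,0,0],"jaw":0.35},{"linear":[-33,-34,5],"twist":[0,0,0],"jaw":0.35}]' 40; python3 go.py 439 -136 100 -0.055
```

```text
time_s: 1.3
position: [378.1, 145.5, 200.4]
ee_rot: [0.123, 0.992, 0.0, 0.001]
force: [1.5, 0.8, 0.4]
opening: 29.8
gripper_force: 0.0
t 1.3 pos [378.1 145.5 200.4] open 29.8 gf 0.0 F [1.5 0.8 0.4] j6 0.42
linear(now axes) [-127.7 -258.2  100.4] norm 305.0 twist [ 0.001  0.001 -0.192]
```

```bash
python3 -m jog '[{"linear":[-18,-37,5],"twist":[0,0,0],"jaw":0.35},{"linear":[-18,-37,10],"twist":[0,0,0],"jaw":0.35},{"linear":[-18,-37,10],"twist":[0,0,0],"jaw":0.35},{"linear":[-18,-37,10],"twist":[0,0,0],"jaw":0.35},{"linear":[-18,-37,15],"twist":[0,0,0],"jaw":0.35},{"linear":[-18,-37,20],"twist":[0,0,0],"jaw":0.35},{"linear":[-20,-36,20],"twist":[0,0,0],"jaw":0.35},{"linear":[0,0,10],"twist":[0,0,-0.1],"jaw":0.35},{"linear":[0,0,0],"twist":[0,0,-0.09],"jaw":0.35},{"linear":[0,0,0],"twist":[0,0,0],"jaw":0.35}]'; python3 go.py 439 -136 20 -0.055
python3 - <<'E'
from h import *
s=camera("scene");c=camera("top")
a=cv2.resize(s["img"][205:385,200:400],(666,600),interpolation=cv2.INTER_CUBIC)
cv2.imwrite("pics/s2.png",a[:,:,::-1])
E
```

```text
time_s: 2.3
position: [438.1, -134.5, 99.7]
ee_rot: [0.029, 1.0, 0.0, -0.001]
force: [-0.2, -0.2, 0.8]
opening: 29.4
gripper_force: 0.0
t 2.3 pos [ 438.1 -134.5   99.7] open 29.4 gf 0.0 F [-0.2 -0.2  0.8] j6 -0.42
linear(now axes) [-1.  -1.5 79.7] norm 80.0 twist [ 0.001 -0.001 -0.003]
```

View pics/s2.png

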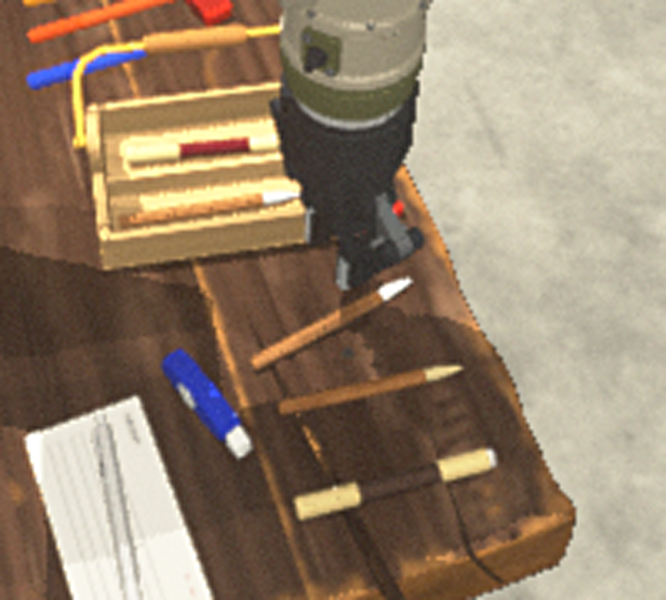

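The gripper is above pen A at crop (375,250) and in line with it; nothing has been disturbed. Descending to grip.

```bash
python3 -m jog '[{"linear":[-1,-1.5,20],"twist":[0,0,0],"jaw":0.35},{"linear":[0,0,20],"twist":[0,0,0],"jaw":0.35},{"linear":[0,0,20],"twist":[0,0,0],"jaw":0.35},{"linear":[0,0,12],"twist":[0,0,0],"jaw":0.35},{"linear":[0,0,7],"twist":[0,0,0],"jaw":0.35},{"linear":[0,0,0],"twist":[0,0,0],"jaw":0.0},{"linear":[0,0,0],"twist":[0,0,0],"jaw":0.0},{"linear":[0,0,0],"twist":[0,0,0],"jaw":0.0},{"linear":[0,0,0],"twist":[0,0,0],"jaw":0.0},{"linear":[0,0,0],"twist":[0,0,0],"jaw":0.0}]' 30; python3 go.py 400.9 -30.4 90 -0.42
```

```text
time_s: 3.4
position: [439.8, -135.9, 21.8]
ee_rot: [0.028, 1.0, -0.0, 0.0]
force: [-0.1, -0.2, 0.1]
opening: 8.4
gripper_force: 31.2
t 3.4 pos [ 439.8 -135.9   21.8] open 8.4 gf 31.2 F [-0.1 -0.2  0.1] j6 -0.42
linear(now axes) [ 44.8 103.1 -68.3] norm 132.0 twist [-0.     0.001  0.363]
```

```bash
python3 -m jog '[{"linear":[0,0,0],"twist":[0,0,0],"jaw":0.25},{"linear":[0,0,2],"twist":[0,0,0],"jaw":0.25},{"linear":[0,0,0.5],"twist":[0,0,0],"jaw":0.0},{"linear":[0,0,0],"twist":[0,0,0],"jaw":0.0},{"linear":[0,0,0],"twist":[0,0,0],"jaw":0.0},{"linear":[0,0,0],"twist":[0,0,0],"jaw":0.0},{"linear":[0,0,-20],"twist":[0,0,0],"jaw":0.0},{"linear":[0,0,-25],"twist":[0,0,0],"jaw":0.0},{"linear":[0,0,-25],"twist":[0,0,0],"jaw":0.0},{"linear":[0,0,0],"twist":[0,0,0],"jaw":0.0}]' 30; python3 go.py 412.9 -30.4 90 -0.42
python3 - <<'E'
from h import *
s=camera("scene")
crop(s,200,205,200,180,3,"pics/s3.png")
E
```

```text
time_s: 4.4
position: [441.6, -136.8, 91.6]
ee_rot: [0.028, 1.0, -0.001, 0.003]
force: [0.5, -0.3, 0.2]
opening: 8.4
gripper_force: 29.4
t 4.4 pos [ 441.6 -136.8   91.6] open 8.4 gf 29.4 F [ 0.5 -0.3  0.2] j6 -0.42
linear(now axes) [ 34.7 104.6   1.2] norm 110.0 twist [-0.001  0.005  0.363]
```

View pics/s3.png

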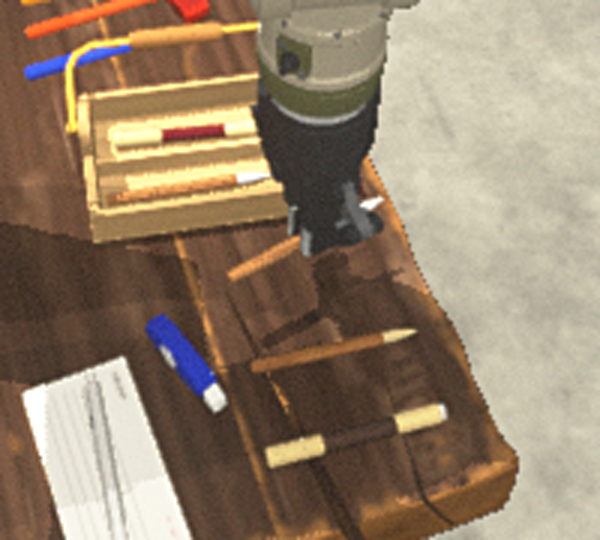

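Pen A is held and level. The compartment side and target are clear, so I'll carry it to the caddy's y=-41.

```bash
python3 -m jog '[{"linear":[0,0,0],"twist":[0,0,0.13],"jaw":0.0},{"linear":[0,0,0],"twist":[0,0,0.13],"jaw":0.0},{"linear":[10,0,0],"twist":[0,0,0.1],"jaw":0.0},{"linear":[30,5,0],"twist":[0,0,0],"jaw":0.0},{"linear":[30,20,0],"twist":[0,0,0],"jaw":0.0},{"linear":[0,30,0],"twist":[0,0,0],"jaw":0.0},{"linear":[0,30,0],"twist":[0,0,0],"jaw":0.0},{"linear":[0,0,0],"twist":[0,0,0],"jaw":0.0},{"linear":[0,0,0],"twist":[0,0,0],"jaw":0.0},{"linear":[0,0,0],"twist":[0,0,0],"jaw":0.0}]'; python3 go.py 413.3 -29.9 60 -0.42
python3 - <<'E'
from h import *
s=camera("scene");c=camera("top")
a=cv2.resize(s["img"][200:300,190:340],(600,400),interpolation=cv2.INTER_CUBIC)
b=cv2.resize(c["img"][190:290,240:390],(600,400),interpolation=cv2.INTER_CUBIC)
cv2.imwrite("pics/p4.png",cv2.resize(np.vstack([a,b]),(450,600))[:,:,::-1])
E
```

```text
time_s: 5.45
position: [408.8, -30.9, 88.1]
ee_rot: [0.207, 0.978, -0.0, -0.001]
force: [-0.6, -0.3, -0.1]
opening: 8.1
gripper_force: 29.4
t 5.45 pos [408.8 -30.9  88.1] open 8.1 gf 29.4 F [-0.6 -0.3 -0.1] j6 0.15
linear(now axes) [-3.8  2.7 28. ] norm 28.0 twist [-0.    -0.002  0.003]
```

View pics/p4.png

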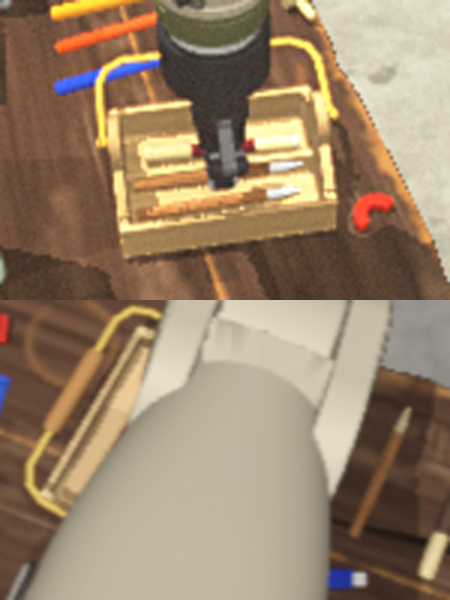

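Scene view: the held pen lies parallel to the caddy and inside both end walls (scene panel x 135-300 within 115-335). Next I'll lower it, release and rise.

```bash
python3 -m jog '[{"linear":[-3.5,2.5,10],"twist":[0,0,0],"jaw":0.0},{"linear":[0,0,10],"twist":[0,0,0],"jaw":0.0},{"linear":[0,0,8],"twist":[0,0,0],"jaw":0.0},{"linear":[0,0,0],"twist":[0,0,0],"jaw":0.0},{"linear":[0,0,0],"twist":[0,0,0],"jaw":0.25},{"linear":[0,0,0],"twist":[0,0,0],"jaw":0.25},{"linear":[0,0,0],"twist":[0,0,0],"jaw":0.25},{"linear":[0,0,-25],"twist":[0,0,0],"jaw":0.35},{"linear":[0,-25,-25],"twist":[0,0,0],"jaw":0.35},{"linear":[0,-40,0],"twist":[0,0,0],"jaw":0.35}]'; python3 go.py 430.2 -189.3 90 -0.37
```

```text
time_s: 6.55
position: [390.1, -89.8, 114.0]
ee_rot: [0.205, 0.979, -0.0, 0.003]
force: [1.8, -1.0, 0.1]
opening: 30.0
gripper_force: 0.0
t 6.55 pos [390.1 -89.8 114. ] open 30.0 gf 0.0 F [ 1.8 -1.   0.1] j6 -0.02
linear(now axes) [-76.5 -75.1  24.5] norm 110.0 twist [ 0.     0.007 -0.043]
```

```bash
python3 -m jog '[{"linear":[-25,-25,0],"twist":[0,0,0],"jaw":0.35},{"linear":[-25,-25,0],"twist":[0,0,-0.04],"jaw":0.35},{"linear":[-25,-25,10],"twist":[0,0,0],"jaw":0.35},{"linear":[0,0,15],"twist":[0,0,0],"jaw":0.35},{"linear":[0,0,15],"twist":[0,0,0],"jaw":0.35},{"linear":[0,0,0],"twist":[0,0,0],"jaw":0.35},{"linear":[0,0,0],"twist":[0,0,0],"jaw":0.35},{"linear":[0,0,0],"twist":[0,0,0],"jaw":0.35},{"linear":[0,0,0],"twist":[0,0,0],"jaw":0.35},{"linear":[0,0,0],"twist":[0,0,0],"jaw":0.35}]'; python3 go.py 430.2 -189.3 20 -0.37
python3 - <<'E'
from h import *
s=camera("scene");c=camera("top")
a=cv2.resize(s["img"][200:360,200:360],(400,400),interpolation=cv2.INTER_CUBIC)
b=cv2.resize(c["img"][190:290,240:340],(400,400),interpolation=cv2.INTER_CUBIC)
cv2.imwrite("pics/p5.png",np.hstack([a,b])[:,:,::-1])
E
```

```text
time_s: 7.55
position: [427.3, -187.6, 71.5]
ee_rot: [0.187, 0.982, -0.0, 0.001]
force: [0.4, -0.1, -0.4]
opening: 29.9
gripper_force: 0.0
t 7.55 pos [ 427.3 -187.6   71.5] open 29.9 gf 0.0 F [ 0.4 -0.1 -0.4] j6 -0.21
linear(now axes) [-3.2 -0.5 51.5] norm 52.0 twist [-0.     0.001 -0.006]
```

View pics/p5.png

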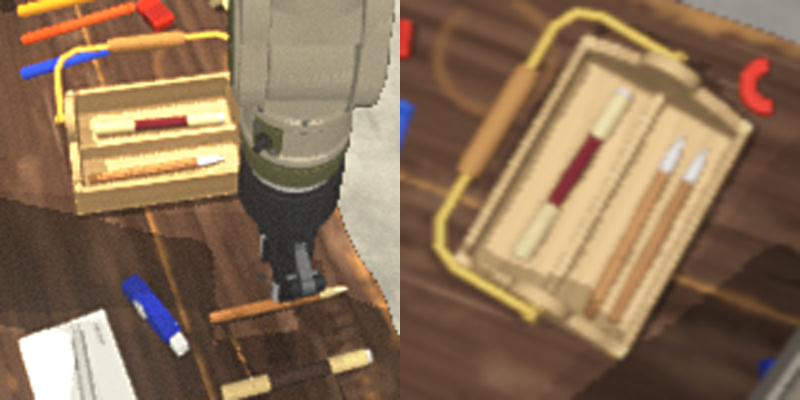

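Pen A lies in the wood compartment beside the first pen (top panel tip at (695,160)), with space left next to the divider. Now grasp B.

```bash
python3 -m jog '[{"linear":[-3,-0.5,20],"twist":[0,0,0],"jaw":0.35},{"linear":[0,0,17],"twist":[0,0,0],"jaw":0.35},{"linear":[0,0,10],"twist":[0,0,0],"jaw":0.35},{"linear":[0,0,5],"twist":[0,0,0],"jaw":0.2},{"linear":[0,0,0],"twist":[0,0,0],"jaw":0.0},{"linear":[0,0,0],"twist":[0,0,0],"jaw":0.0},{"linear":[0,0,0],"twist":[0,0,0],"jaw":0.0},{"linear":[0,0,0],"twist":[0,0,0],"jaw":0.0},{"linear":[0,0,-20],"twist":[0,0,0],"jaw":0.0},{"linear":[0,0,-30],"twist":[0,0,-0.0],"jaw":0.0}]' 30; python3 go.py 426 -1.6 90 -0.42
```

```text
time_s: 8.65
position: [428.2, -188.2, 68.0]
ee_rot: [0.187, 0.982, 0.001, -0.002]
force: [0.2, -0.3, 0.2]
opening: 8.0
gripper_force: 31.5
t 8.65 pos [ 428.2 -188.2   68. ] open 8.0 gf 31.5 F [ 0.2 -0.3  0.2] j6 -0.21
linear(now axes) [ 70.8 172.7 -21.5] norm 188.0 twist [ 0.001 -0.004  0.043]
```

```bash
python3 -m jog '[{"linear":[0,0,-24],"twist":[0,0,0.045],"jaw":0.0},{"linear":[26,20,0],"twist":[0,0,0],"jaw":0.0},{"linear":[26,20,0],"twist":[0,0,0],"jaw":0.0},{"linear":[26,20,0],"twist":[0,0,0],"jaw":0.0},{"linear":[0,30,0],"twist":[0,0,0],"jaw":0.0},{"linear":[0,30,0],"twist":[0,0,0],"jaw":0.0},{"linear":[0,30,0],"twist":[0,0,0],"jaw":0.0},{"linear":[0,19,0],"twist":[0,0,0],"jaw":0.0},{"linear":[0,0,0],"twist":[0,0,0],"jaw":0.0},{"linear":[0,0,0],"twist":[0,0,0],"jaw":0.0}]'; python3 go.py 426 -1.6 50 -0.42
```

```text
time_s: 9.65
position: [427.4, -2.9, 92.8]
ee_rot: [0.209, 0.978, -0.0, -0.0]
force: [0.5, -0.6, 0.0]
opening: 8.3
gripper_force: 31.5
t 9.65 pos [427.4  -2.9  92.8] open 8.3 gf 31.5 F [ 0.5 -0.6  0. ] j6 0.23
linear(now axes) [ 1.8  0.6 42.8] norm 43.0 twist [-0. -0. -0.]
```

```bash
python3 -m jog '[{"linear":[2,0.5,12],"twist":[0,0,0],"jaw":0.0},{"linear":[0,0,16],"twist":[0,0,0],"jaw":0.0},{"linear":[0,0,15],"twist":[0,0,0],"jaw":0.0},{"linear":[0,0,0],"twist":[0,0,0],"jaw":0.0},{"linear":[0,0,0],"twist":[0,0,0],"jaw":0.22},{"linear":[0,0,0],"twist":[0,0,0],"jaw":0.22},{"linear":[0,0,0],"twist":[0,0,0],"jaw":0.22},{"linear":[0,0,-25],"twist":[0,0,0],"jaw":0.35},{"linear":[0,0,-35],"twist":[0,0,0],"jaw":0.35},{"linear":[0,-40,0],"twist":[0,0,0],"jaw":0.35}]'; python3 go.py 405 -250.3 90 -0.33
```

```text
time_s: 10.65
position: [414.2, -37.4, 114.3]
ee_rot: [0.206, 0.978, 0.0, 0.005]
force: [1.7, -2.3, -0.1]
opening: 29.9
gripper_force: 0.0
t 10.65 pos [414.2 -37.4 114.3] open 29.9 gf 0.0 F [ 1.7 -2.3 -0.1] j6 0.13
linear(now axes) [ -77.3 -198.5   24.5] norm 214.0 twist [ 0.002  0.009 -0.086]
```

```bash
python3 -m jog '[{"linear":[-10,-38,0],"twist":[0,0,0],"jaw":0.35},{"linear":[-15,-38,0],"twist":[0,0,0],"jaw":0.35},{"linear":[-15,-38,0],"twist":[0,0,0],"jaw":0.35},{"linear":[-15,-38,0],"twist":[0,0,0],"jaw":0.35},{"linear":[-20,-35,10],"twist":[0,0,-0.09],"jaw":0.35},{"linear":[0,0,15],"twist":[0,0,0],"jaw":0.35},{"linear":[0,0,15],"twist":[0,0,0],"jaw":0.35},{"linear":[0,0,0],"twist":[0,0,0],"jaw":0.35},{"linear":[0,0,0],"twist":[0,0,0],"jaw":0.35},{"linear":[0,0,0],"twist":[0,0,0],"jaw":0.35}]'; python3 go.py 405 -250.3 21 -0.33
python3 - <<'E'
from h import *
s=camera("scene");c=camera("top")
a=cv2.resize(s["img"][215:375,200:360],(400,400),interpolation=cv2.INTER_CUBIC)
b=cv2.resize(c["img"][190:290,240:340],(400,400),interpolation=cv2.INTER_CUBIC)
cv2.imwrite("pics/p6.png",np.hstack([a,b])[:,:,::-1])
E
```

```text
time_s: 11.65
position: [402.0, -239.7, 70.8]
ee_rot: [0.165, 0.986, -0.0, 0.001]
force: [0.1, 0.6, -0.6]
opening: 30.1
gripper_force: 0.0
t 11.65 pos [ 402.  -239.7   70.8] open 30.1 gf 0.0 F [ 0.1  0.6 -0.6] j6 -0.38
linear(now axes) [-6.2 -9.  49.8] norm 51.0 twist [-0.001  0.001 -0.001]
```

View pics/p6.png

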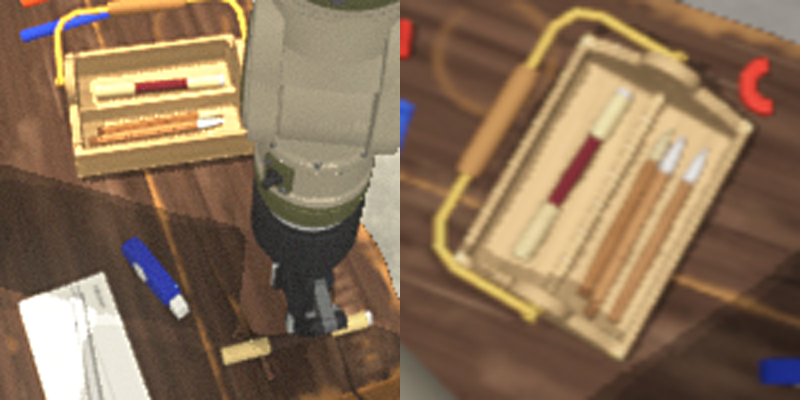

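All three wooden pens lie side by side in the right compartment (top panel, x 600-700). Now the brass pen.

```bash
python3 -m jog '[{"linear":[-6,-9,5],"twist":[0,0,0],"jaw":0.4},{"linear":[0,0,15],"twist":[0,0,0],"jaw":0.4},{"linear":[0,0,18],"twist":[0,0,0],"jaw":0.4},{"linear":[0,0,11],"twist":[0,0,0],"jaw":0.3},{"linear":[0,0,0],"twist":[0,0,0],"jaw":0.0},{"linear":[0,0,0],"twist":[0,0,0],"jaw":0.0},{"linear":[0,0,0],"twist":[0,0,0],"jaw":0.0},{"linear":[0,0,0],"twist":[0,0,0],"jaw":0.0},{"linear":[0,0,-20],"twist":[0,0,0],"jaw":0.0},{"linear":[0,0,-30],"twist":[0,0,0],"jaw":0.0}]' 35; python3 go.py 434.9 18.5 92 -0.42
```

```text
time_s: 12.75
position: [402.8, -248.9, 70.0]
ee_rot: [0.165, 0.986, 0.001, -0.002]
force: [0.0, 1.0, -1.2]
opening: 13.5
gripper_force: 35.5
t 12.75 pos [ 402.8 -248.9   70. ] open 13.5 gf 35.5 F [ 0.   1.  -1.2] j6 -0.39
linear(now axes) [ 56.9 263.2 -21.4] norm 270.0 twist [ 0.001 -0.004  0.088]
```

```bash
python3 -m jog '[{"linear":[0,0,-28],"twist":[0,0,0.088],"jaw":0.0},{"linear":[20,36,0],"twist":[0,0,0],"jaw":0.0},{"linear":[20,36,0],"twist":[0,0,0],"jaw":0.0},{"linear":[20,36,0],"twist":[0,0,0],"jaw":0.0},{"linear":[20,36,0],"twist":[0,0,0],"jaw":0.0},{"linear":[0,40,0],"twist":[0,0,0],"jaw":0.0},{"linear":[0,40,0],"twist":[0,0,0],"jaw":0.0},{"linear":[0,32,0],"twist":[0,0,0],"jaw":0.0},{"linear":[0,0,0],"twist":[0,0,0],"jaw":0.0},{"linear":[0,0,0],"twist":[0,0,0],"jaw":0.0}]'; python3 go.py 434.9 18.5 51 -0.42
```

```text
time_s: 13.75
position: [435.4, 17.0, 98.9]
ee_rot: [0.207, 0.978, -0.0, -0.0]
force: [0.1, -0.2, -0.5]
opening: 13.2
gripper_force: 35.5
t 13.75 pos [435.4  17.   98.9] open 13.2 gf 35.5 F [ 0.1 -0.2 -0.5] j6 0.27
linear(now axes) [ 1.1  1.2 47.9] norm 48.0 twist [-0.     0.     0.002]
```

```bash
python3 -m jog '[{"linear":[1,1,15],"twist":[0,0,0],"jaw":0.0},{"linear":[0,0,18],"twist":[0,0,0],"jaw":0.0},{"linear":[0,0,16],"twist":[0,0,0],"jaw":0.0},{"linear":[0,0,0],"twist":[0,0,0],"jaw":0.0},{"linear":[0,0,0],"twist":[0,0,0],"jaw":0.28},{"linear":[0,0,0],"twist":[0,0,0],"jaw":0.28},{"linear":[0,0,0],"twist":[0,0,0],"jaw":0.28},{"linear":[0,0,-25],"twist":[0,0,0],"jaw":0.35},{"linear":[0,-10,-40],"twist":[0,0,0],"jaw":0.35},{"linear":[0,-40,-40],"twist":[0,0,0],"jaw":0.35}]'
python3 -m jog '[{"linear":[0,-40,-20],"twist":[0,0,0],"jaw":0.4},{"linear":[0,-40,0],"twist":[0,0,0],"jaw":0.4},{"linear":[0,-40,0],"twist":[0,0,0],"jaw":0.4},{"linear":[0,-30,0],"twist":[0,0,0],"jaw":0.4},{"linear":[0,0,0],"twist":[0,0,0],"jaw":0.4},{"linear":[0,0,0],"twist":[0,0,0],"jaw":0.4},{"linear":[0,0,0],"twist":[0,0,0],"jaw":0.4},{"linear":[0,0,0],"twist":[0,0,0],"jaw":0.4},{"linear":[0,0,0],"twist":[0,0,0],"jaw":0.4},{"linear":[0,0,0],"twist":[0,0,0],"jaw":0.4}]'
python3 - <<'E'
from h import *
s=camera("scene");c=camera("top")
a=cv2.resize(s["img"][200:300,200:300],(400,400),interpolation=cv2.INTER_CUBIC)
b=cv2.resize(c["img"][190:290,240:340],(400,400),interpolation=cv2.INTER_CUBIC)
cv2.imwrite("pics/p7.png",np.hstack([a,b])[:,:,::-1])
E
```

```text
time_s: 14.75
position: [417.3, -23.0, 152.2]
ee_rot: [0.206, 0.978, 0.0, 0.001]
force: [1.5, -0.3, -0.0]
opening: 30.4
gripper_force: 0.0
time_s: 15.75
position: [355.6, -160.1, 170.1]
ee_rot: [0.208, 0.978, 0.0, -0.0]
force: [0.3, -0.0, -0.3]
opening: 34.1
gripper_force: 0.0
```

View pics/p7.png

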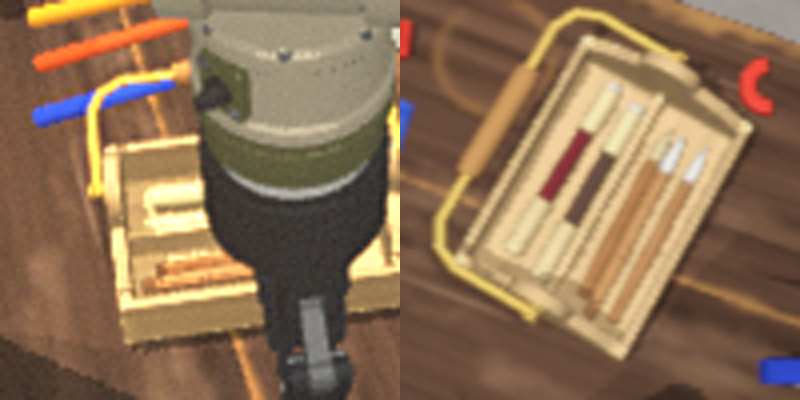

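All five pens are sorted (top panel: brass 520-640, wood 590-700), and the caddy has not moved. Triangulating both views puts the grip at about (461.5,76.5,80). I'll go above it.

```bash
python3 -m jog '[{"linear":[0,37,0],"twist":[0,0,0],"jaw":0.45},{"linear":[0,37,0],"twist":[0,0,0],"jaw":0.45},{"linear":[0,37,0],"twist":[0,0,0],"jaw":0.45},{"linear":[0,37,0],"twist":[0,0,0],"jaw":0.45},{"linear":[0,37,0],"twist":[0,0,0],"jaw":0.45},{"linear":[0,37,0],"twist":[0,0,0],"jaw":0.45},{"linear":[0,37,10],"twist":[0,0,0],"jaw":0.45},{"linear":[0,0,20],"twist":[0,0,0],"jaw":0.45},{"linear":[0,0,10],"twist":[0,0,0],"jaw":0.45},{"linear":[0,0,0],"twist":[0,0,0],"jaw":0.45}]'; python3 go.py 461.5 76.5 80 -0.42
python3 - <<'E'
from h import *
s=camera("scene");c=camera("top")
a=cv2.resize(s["img"][170:290,190:330],(467,400),interpolation=cv2.INTER_CUBIC)
crop(s,200,150,120,140,4,"pics/p8.png")
E
```

```text
time_s: 16.85
position: [459.2, 75.9, 128.5]
ee_rot: [0.208, 0.978, -0.0, -0.002]
force: [0.5, -0.3, -0.7]
opening: 38.3
gripper_force: 0.0
t 16.85 pos [459.2  75.9 128.5] open 38.3 gf 0.0 F [ 0.5 -0.3 -0.7] j6 0.41
linear(now axes) [-2.   1.6 48.5] norm 49.0 twist [-0.002 -0.004  0.   ]
```

View pics/p8.png

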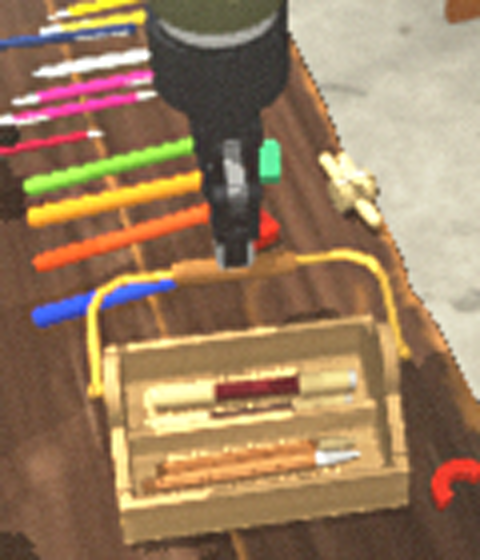

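The fingers at (235,260) are centred on the grip (173-297). Lowering and closing.

```bash
python3 -m jog '[{"linear":[-2,1,15],"twist":[0,0,0],"jaw":0.45},{"linear":[0,0,15],"twist":[0,0,0],"jaw":0.45},{"linear":[0,0,12],"twist":[0,0,0],"jaw":0.45},{"linear":[0,0,5],"twist":[0,0,0],"jaw":0.45},{"linear":[0,0,0],"twist":[0,0,0],"jaw":0.2},{"linear":[0,0,0],"twist":[0,0,0],"jaw":0.1},{"linear":[0,0,0],"twist":[0,0,0],"jaw":0.0},{"linear":[0,0,0],"twist":[0,0,0],"jaw":0.0},{"linear":[0,0,0],"twist":[0,0,0],"jaw":0.0},{"linear":[0,0,0],"twist":[0,0,0],"jaw":0.0}]' 60; python3 go.py 430 7.5 146 -0.42
```

```text
time_s: 17.95
position: [463.7, 75.8, 83.8]
ee_rot: [0.208, 0.978, 0.0, 0.001]
force: [-0.8, -0.9, 5.7]
opening: 14.1
gripper_force: 59.1
t 17.95 pos [463.7  75.8  83.8] open 14.1 gf 59.1 F [-0.8 -0.9  5.7] j6 0.41
linear(now axes) [  2.8 -76.1 -62.2] norm 98.0 twist [0.    0.001 0.   ]
```

```bash
python3 -m jog '[{"linear":[0,-1,-5.3],"twist":[0,0,0],"jaw":0},{"linear":[0,-1,-5.3],"twist":[0,0,0],"jaw":0},{"linear":[0,-2,-5],"twist":[0,0,0],"jaw":0},{"linear":[0,-2,-5],"twist":[0,0,0],"jaw":0},{"linear":[0,-2.5,-4.7],"twist":[0,0,0],"jaw":0},{"linear":[0,-2.5,-4.7],"twist":[0,0,0],"jaw":0},{"linear":[0,-3.2,-4.3],"twist":[0,0,0],"jaw":0},{"linear":[0,-3.3,-4.2],"twist":[0,0,0],"jaw":0},{"linear":[0,-3.7,-3.7],"twist":[0,0,0],"jaw":0},{"linear":[0,-3.8,-3.7],"twist":[0,0,0],"jaw":0}]'; python3 go.py 430 7.5 146 -0.42
```

```text
time_s: 18.95
position: [453.3, 53.7, 130.1]
ee_rot: [0.208, 0.978, 0.001, 0.001]
force: [2.5, 7.6, 5.4]
opening: 14.6
gripper_force: 59.3
t 18.95 pos [453.3  53.7 130.1] open 14.6 gf 59.3 F [2.5 7.6 5.4] j6 0.36
linear(now axes) [  2.5 -51.6 -16.1] norm 54.0 twist [0.003 0.001 0.001]
```

```bash
python3 -m jog '[{"linear":[0,-4.2,-3.2],"twist":[0,0,0],"jaw":0},{"linear":[0,-4.3,-3.2],"twist":[0,0,0],"jaw":0},{"linear":[0,-4.7,-2.5],"twist":[0,0,0],"jaw":0},{"linear":[0,-4.8,-2.5],"twist":[0,0,0],"jaw":0},{"linear":[0,-5,-1.8],"twist":[0,0,0],"jaw":0},{"linear":[0,-5,-1.7],"twist":[0,0,0],"jaw":0},{"linear":[0,-5.2,-1.2],"twist":[0,0,0],"jaw":0},{"linear":[0,-5.3,-1.2],"twist":[0,0,0],"jaw":0},{"linear":[0,-5.3,-0.5],"twist":[0,0,0],"jaw":0},{"linear":[0,-5.2,-0.5],"twist":[0,0,0],"jaw":0}]'; python3 go.py 430 7.5 146 -0.42
python3 - <<'E'
from h import *
s=camera("scene")
crop(s,190,150,130,140,4,"pics/p9.png")
E
```

```text
time_s: 19.95
position: [432.9, 8.4, 150.4]
ee_rot: [0.208, 0.978, 0.0, 0.001]
force: [-5.9, 5.0, 25.2]
opening: 14.3
gripper_force: 61.3
t 19.95 pos [432.9   8.4 150.4] open 14.3 gf 61.3 F [-5.9  5.  25.2] j6 0.25
linear(now axes) [ 2.3 -2.   4.4] norm 5.0 twist [0.001 0.002 0.001]
```

View pics/p9.png

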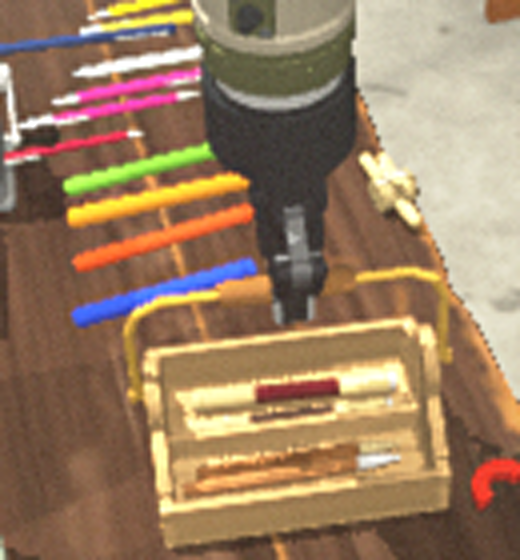

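The handle is upright, the caddy is standing and all pens are in it. The 25 N is only the tool pressing down slightly, so I'll lift gently.

```bash
python3 -m jog '[{"linear":[0,0,-2],"twist":[0,0,0],"jaw":0},{"linear":[0,0,-2],"twist":[0,0,0],"jaw":0},{"linear":[0,0,-2],"twist":[0,0,0],"jaw":0},{"linear":[0,0,-3],"twist":[0,0,0],"jaw":0},{"linear":[0,0,-4],"twist":[0,0,0],"jaw":0},{"linear":[0,0,-5],"twist":[0,0,0],"jaw":0},{"linear":[0,0,-6],"twist":[0,0,0],"jaw":0},{"linear":[0,0,-7],"twist":[0,0,0],"jaw":0},{"linear":[0,0,-8],"twist":[0,0,0],"jaw":0},{"linear":[0,0,-8],"twist":[0,0,0],"jaw":0}]' 80
python3 -m jog '[{"linear":[0,0,-9],"twist":[0,0,0],"jaw":0},{"linear":[0,0,-9],"twist":[0,0,0],"jaw":0},{"linear":[0,0,-10],"twist":[0,0,0],"jaw":0},{"linear":[0,0,-10],"twist":[0,0,0],"jaw":0},{"linear":[0,0,-10],"twist":[0,0,0],"jaw":0},{"linear":[0,0,-10],"twist":[0,0,0],"jaw":0},{"linear":[0,0,-9],"twist":[0,0,0],"jaw":0},{"linear":[0,0,-8],"twist":[0,0,0],"jaw":0},{"linear":[0,0,-7],"twist":[0,0,0],"jaw":0},{"linear":[0,0,-6],"twist":[0,0,0],"jaw":0}]'
python3 -m jog '[{"linear":[0,0,-4],"twist":[0,0,0],"jaw":0},{"linear":[0,0,-3],"twist":[0,0,0],"jaw":0},{"linear":[0,0,-2],"twist":[0,0,0],"jaw":0},{"linear":[0,0,-1],"twist":[0,0,0],"jaw":0},{"linear":[0,0,0],"twist":[0,0,0],"jaw":0},{"linear":[0,0,0],"twist":[0,0,0],"jaw":0},{"linear":[0,0,0],"twist":[0,0,0],"jaw":0},{"linear":[0,0,0],"twist":[0,0,0],"jaw":0},{"linear":[0,0,0],"twist":[0,0,0],"jaw":0},{"linear":[0,0,0],"twist":[0,0,0],"jaw":0}]'
python3 - <<'E'
from h import *
s=camera("scene")
crop(s,170,90,170,190,3,"pics/p10.png")
E
```

```text
time_s: 21.0
position: [433.0, 8.3, 195.2]
ee_rot: [0.208, 0.978, 0.0, 0.0]
force: [0.1, -0.1, -6.8]
opening: 13.3
gripper_force: 78.1
time_s: 22.0
position: [433.0, 8.3, 282.9]
ee_rot: [0.208, 0.978, 0.0, 0.0]
force: [-0.2, 1.3, -7.6]
opening: 13.4
gripper_force: 78.1
time_s: 23.0
position: [432.9, 8.3, 292.3]
ee_rot: [0.208, 0.978, 0.0, -0.0]
force: [-1.0, -0.6, -7.5]
opening: 13.5
gripper_force: 78.1
```

View pics/p10.png

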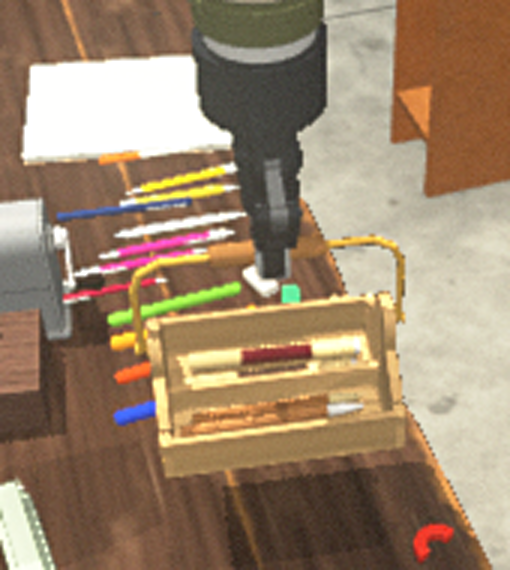

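The caddy hangs well clear with all pens in it, and the bystanders are untouched. I'll let it settle, then check the tilt by the front bottom edge (168,475)-(402,445) and look for motion.

```bash
Z='{"linear":[0,0,0],"twist":[0,0,0],"jaw":0}'; python3 -m jog '[{"linear":[0,0,0],"twist":[0,0,0],"jaw":0},{"linear":[0,0,0],"twist":[0,0,0],"jaw":0},{"linear":[0,0,0],"twist":[0,0,0],"jaw":0},{"linear":[0,0,0],"twist":[0,0,0],"jaw":0},{"linear":[0,0,0],"twist":[0,0,0],"jaw":0},{"linear":[0,0,0],"twist":[0,0,0],"jaw":0},{"linear":[0,0,0],"twist":[0,0,0],"jaw":0},{"linear":[0,0,0],"twist":[0,0,0],"jaw":0},{"linear":[0,0,0],"twist":[0,0,0],"jaw":0},{"linear":[0,0,0],"twist":[0,0,0],"jaw":0}]' >/dev/null
python3 - <<'E'
from h import *
s=camera("scene")
X=np.array([np.cos(-.42),np.sin(-.42),0]);Y=np.array([-X[1],X[0],0]);o=np.array([432.9,8.3,142])
for tilt in(-.1,0,.1):
    print(tilt,((proj(s,[o+X*k-Y*61+np.array([0,0,k*tilt]) for k in(-85,85)])-[170,90])*3).round())
ims=[s["img"]]+[camera("scene")["img"] for _ in range(3)]
print([np.abs(i.astype(int)-ims[0])[90:280,170:340].mean().round(2) for i in ims])
print(status.get_state()["force"],status.get_state()["ft_torque"])
E
```

```text
-0.1 [[165. 472.]
 [406. 455.]]
0 [[167. 479.]
 [406. 447.]]
0.1 [[168. 487.]
 [407. 440.]]
[np.float64(0.0), np.float64(2.68), np.float64(2.66), np.float64(2.67)]
[-0.12019014  1.34056666 -7.36138196] [-0.0327399  -0.02014832  0.02510148]
```

```bash
python3 -c "
from station import ticket
print(ticket.finish_job())"
```

```text
the job is handed in; nothing more can be done
None
```

The job is handed in at about 24 s: all five pens are in their own compartments and the caddy is held level and still by its handle, about 14 cm above the counter. The hand-in returned no verdict.

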